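Seat the test eye on the refractor's check dock

ROBOT

A 7-joint arm with a two-finger parallel gripper is mounted at the origin on the work surface. World frame = base frame: x ahead of the robot, y to its left, z up, the work surface at z = 0. Lengths are in m, angles in rad, forces in N, time in s.
With the tool pointing down it reaches from about 0.425 to 0.925 m from the base axis. Payload 6.8 kg.
Tool frame: the origin (TCP) lies on the front face of the gripper's body, between the roots of the fingers; the fingertips stand 73 mm ahead of it and the grasp point (between the pads) lies 54 mm ahead of it (env.nose_length is the distance from the TCP to the fingertips, in m); z points along the fingers, y is the direction in which the jaws open and shut (so a half turn about z gives the same grasp; the last joint's range is limited). The gripper opens to 85 mm and grips with 20 to 120 N. Pads are 22 mm wide; open, the fingers measure 114 mm over their backs; the gripper's body (76 mm by 85 mm) begins 54 mm behind the grasp point. The pads swing forward as they close: fully open they stand 13 mm farther back than shut.
Start: joints at [1.014, 0.477, 0.022, 1.555, -0.011, 1.109, -0.083], TCP at [0.293, -0.608, 0.304] pointing down, gripper open.
Joint ranges: [-2.96, 2.96], [-0.34, 2.1], [-1.41, 1.46], [0.24, 2.44], [-1.37, 4.51], [0.17, 1.92], [-2.96, 2.96]. Speed limits (rad/s): [2.39, 2.39, 3.14, 3.14, 3.14, 3.14, 3.14].

INTERFACE

Orientations are given as a unit quaternion [w, x, y, z].
In Python, from cell import env, kin, camera, calibration, job gives the robot as it stands. The module is installed in compiled form; this text tells all that it offers. Calls block until the motion is done:
- env.reach(position, orientation): joint-space move of the TCP to a pose.
- env.movel(position, velocity=0.15, rot=None, stop_force=None): straight line of the TCP; rot=None keeps the orientation; velocity is the mean speed in m/s. With stop_force (N) it stops when the force on the tool has changed by that much, and returns True; else False.
- env.goto_joints(angles): joint-space move.
- env.grip(opening, f_grip=None): finger opening in m; f_grip is the grip in N (None keeps the last); returns when the fingers have stopped.
- env.dwell(seconds).
- kin.inverse_kinematics(position, orientation): joint angles nearest the present ones, or None.
- env.get_state(): the state.
- camera(name): name is "scene" or "top" or "wrist"; returns (picture, depth): 384x512x3 uint8, blue, green, red; 384x512 float32, m along the optical axis (not along the pixel's ray), 0 where there is no reading.
- calibration(name): a dict with "fx", "fy", "cx", "cy" (pixels), "k1" (the pictures are not rectified: a ray, as slopes to the right and down, at radius r is drawn at 1 + k1 r^2 times it, then the intrinsics apply), "rvec" (rotation vector, rad) and "tvec" (3), from world to camera coordinates, as OpenCV has them. Camera axes: x right, y down, z forward; pixel columns grow to the right and rows downward; lengths in m; the calibration is good to about 2 mm. A picture is of the moment at which its call begins: read the wrist's pose just before it. calibration takes no time and is no camera call; for the wrist camera it gives the pose at the moment of the call.
A pose or a line that the arm cannot do raises env.PlanningError and nothing moves.
- job.job_done(): hands the job in, once; it reports no verdict.
The state is a dict: "time": time; "qpos": joint angles; "joint_velocities": joint speeds; "joint_torque": joint torques, N m; "tcp_pos": TCP position; "orientation": TCP orientation; "force": force on the tool from outside, world axes, zero at the start; "torque": the same for the moment, N m; "opening": finger opening in m.
Only numpy, scipy, OpenCV 4.12 (cv2) and the standard library are available. Lean on these libraries where they do the work, as an engineer would, in place of code of your own. Each camera call takes 0.05 s, during which the arm holds its last target. There are 200 camera calls.

TASK

Get the hand-held refractor ready for its morning check: take the test eye out of its tray and set it on the dock's seat plate, lens towards the refractor, feeling gently for the seats until all three ball feet are fully home in the cone, the groove and the flat. Then swing the keeper shut over it. Treat the lapped balls and seats gently and leave the other things on the desk where they are.

Things in the scene. Friction and masses are not known exactly. Their poses are not given: they have to be found in the camera images.
- dock: Check dock: aluminium base plate 435 x 200 x 12 mm, fixed to the desk, with a white refractor. Origin on the desk (underside of the base), below the nominal centre of the seats; +x along the optical axis from seats to refractor, whose snout starts 93 mm from the origin; its housing, 120 to 315 mm out, is 98 mm wide and 158 mm high. +z up.
- plate_nominal (a point): Nominal centre (the real one is NOT measured) of the face of a steel seat plate on the dock, 128 mm (x) by 132 mm (y), face 28 mm above the desk. Clamped through long slots, the whole plate with seats and keeper stands up to 12 mm off nominal in the dock's x, up to 12 mm in y, and turned up to 0.035 rad about this point. It does not yield. Lapped, slippery (friction about 0.25).
- cone_nominal (a point): Nominal place (shared offset: see plate_nominal) of the cone seat, level with the plate's face, at dock x -28, y -30 mm: 90 degree cone, mouth 11 mm wide. A ball foot in its seat is 2.8 mm lower than one riding on the face. More than 20 N between test eye and dock spoils the balls and seats.
- groove_nominal (a point): Nominal place of the groove seat's middle, at dock x -28, y +30 mm: a 90 degree V groove, 11 mm wide, 36 mm long, running along the plate's y (towards the cone).
- flat_nominal (a point): Nominal place of the flat seat's middle, at dock x +34, y 0 mm: round pocket 30 mm wide, flat floor 2.8 mm below the plate's face. With all feet home the ball centres are 31.7 mm and the test eye's block centre 70.2 mm above the desk.
- eye_block (a point): Centre of the test eye's black block, the place to hold it: 30 mm (x) by 26 mm (y) by 45 mm high, on a triangular aluminium stage top 10 mm thick whose upper face is 25.5 mm below this point; about 0.3 kg in all. Test eye's axes: +x is where its short lens barrel (22 mm wide, 14 mm long) looks, +z up. Three 13 mm steel balls are its feet, lowest points 45 mm below this point.
- foot_cone (a point): Centre of the ball foot for the cone: at x -28, y -30, z -38.5 mm from the block's centre, in the test eye's axes.
- foot_groove (a point): Centre of the ball foot for the groove: at x -28, y +30, z -38.5 mm from the block's centre.
- foot_flat (a point): Centre of the ball foot for the flat: at x +34, y 0, z -38.5 mm from the block's centre.
- test_eye: The whole test eye; origin 45 mm below the block's centre, level with the balls' lowest points. Once it is home its axes are the seat plate's and its origin lies at the plate's real centre, so it then tells where the keeper is. The keeper is moved by its upright pin, 12 mm thick, 54 to 87 mm above the desk, 28 mm from the pivot along the arm, with about 2 N.
- keeper (a joint): Swing keeper on the seat plate: a flat steel arm 15 mm wide, 47 to 54 mm above the desk (hub to 57), on a pivot at x -28, y +76 mm from the plate's real centre, in the plate's axes. 0: open, it points to the plate's -x; it turns anticlockwise seen from above to a stop at 1.571 rad: shut, pointing to -y, its end over the groove foot, 2 mm clear of a fully seated stage top. It stays where left.
- tray_middle (a point): Middle of the floor, 5 mm above the desk, of the shallow grey tray in which the test eye stands at the start: 125 x 125 mm, walls 10 mm high, fixed.
- bp_monitor: White blood-pressure monitor, 120 x 150 x 69 mm, a bystander. Origin at its underside's centre.
- cup: Paper cup, 74 mm wide and 88 mm high, a bystander. Origin at its underside's centre.
- gel_bottle: Small clear bottle with black cap, 56 mm wide, 125 mm high, a bystander. Origin at its underside's centre.
Mind the look-alikes: they are no part of the job. Leave any pink or purple look-alike of the test_eye alone.

How it is judged:
On the way, in this order (a step that is already met when the one before it is completed fails the run):
1. all three ball feet are fully home in their seats, the keeper still open (z of foot_cone in the frame of dock between 0.03 and 0.0327 m and z of foot_groove in the frame of dock between 0.03 and 0.0327 m and z of foot_flat in the frame of dock between 0.03 and 0.0327 m and angle between the x axis of eye_block and the x axis of dock, either way round below 0.12 rad and value of joint keeper below 0.8 rad), for 0.3 s.
2. the keeper is swung shut over the seated test eye (z of foot_cone in the frame of dock between 0.03 and 0.0327 m and z of foot_groove in the frame of dock between 0.03 and 0.0327 m and z of foot_flat in the frame of dock between 0.03 and 0.0327 m and angle between the x axis of eye_block and the x axis of dock, either way round below 0.12 rad and value of joint keeper above 1.4 rad), for 0.2 s.
At the end, for the whole second after the job is handed in: All three ball feet are down in their seats (each ball's centre within 1 mm above and 1.7 mm below 31.7 mm over the dock's underside), the lens looks along the dock's axis within 0.12 rad, the keeper is shut (beyond 1.4 of 1.571 rad), and the test eye is let go and at rest (all of step 2 and linear speed of test_eye below 0.01 m/s); the robot touches nothing.
It fails at once if the test eye is pressed, knocked or dropped on the dock (more than 20 N between them) (contact force between test_eye and dock above 20 N).
It fails at once if a bystander is disturbed (moved more than 15 mm) (distance of any of bp_monitor, cup, gel_bottle from where it was at the start of the episode above 0.015 m).
It also fails if it takes over 72 s, if anything falls off the work surface, if the arm or the gripper's body presses on something with over 40 N, if the wrist force passes 120 N, or if a joint passes its speed limit or range.

## Working session

There is one attempt and no reset: what is moved stays moved. The work goes in short steps, each a Python script; the robot and the scene stay as the last script left them, time stands still between calls to the robot, and variables do not carry over. Pictures are saved under pics/ and viewed, about 8 in all and at most 12, crops included, and the job is handed in when it is done.

```bash
mkdir -p pics
cat > h.py <<'E'
import numpy as np, cv2
from cell import env, kin, camera, calibration, job
from scipy.spatial.transform import Rotation as R
def cloud(name, c=None, d=None):
    "world point per pixel"
    if c is None: c=calibration(name)
    if d is None: d=camera(name)[1]
    h,w=d.shape
    u,v=np.meshgrid(np.arange(w),np.arange(h))
    K=np.array([[c['fx'],0,c['cx']],[0,c['fy'],c['cy']],[0,0,1]])
    p=cv2.undistortPoints(np.stack([u,v],-1).reshape(-1,1,2).astype(float),K,np.array([c['k1'],0,0,0,0.]))[:,0].reshape(h,w,2)
    P=np.dstack([p,np.ones((h,w))])*d[...,None]
    M=cv2.Rodrigues(np.array(c['rvec'],float))[0]
    W=(P-np.array(c['tvec']).ravel())@M
    W[d==0]=np.nan
    return W
def down(yaw):
    "tool down; tool y axis (jaw) at world angle yaw+90deg, tool x at yaw"
    q=(R.from_euler('z',yaw)*R.from_euler('x',np.pi)).as_quat()
    return [q[3],q[0],q[1],q[2]]
E
python3 - <<'E'
from h import *
s=env.get_state(); print(s['time'],s['tcp_pos'],s['orientation'],s['force'])
for n in ['top','scene','wrist']:
    c=calibration(n); im,d=camera(n); np.savez(f'{n}.npz',im=im,d=d,c=np.array(c,dtype=object)); cv2.imwrite(f'pics/{n}.png',im)
    print(n,c)
a=np.hstack([cv2.imread('pics/top.png'),cv2.imread('pics/scene.png')])
cv2.imwrite('pics/top2.png',cv2.resize(cv2.imread('pics/top.png'),(800,600),interpolation=cv2.INTER_CUBIC))
E
```

```text
0.0 [ 0.29267311 -0.60775419  0.30293812] [-8.57798965e-04  9.74927465e-01  2.22521092e-01 -2.57485757e-04] [0.34743447 0.76599618 0.15503588]
top {'fx': 407.06073492274476, 'fy': 407.06073492274476, 'cx': 257.413915725932, 'cy': 189.80896335358332, 'k1': -0.10946514701636237, 'rvec': array([ 2.13302128, -2.12879649,  0.17988706]), 'tvec': array([-0.14329332,  0.54698863,  0.930133  ])}
scene {'fx': 379.2064854853037, 'fy': 379.2064854853037, 'cx': 252.80900186402914, 'cy': 191.87964085047628, 'k1': -0.08545699214801569, 'rvec': array([ 1.57578818,  2.22751044, -0.69432423]), 'tvec': array([ 0.3287058 , -0.34556771,  1.24808568])}
wrist {'fx': 294.7229885729073, 'fy': 294.7229885729073, 'cx': 259.71466521359577, 'cy': 188.71953091110717, 'k1': -0.042621447670223564, 'rvec': array([-2.46018093,  1.54436132,  0.21386172]), 'tvec': array([-0.67465228, -0.03585023,  0.37864647])}
```

View pics/top2.png

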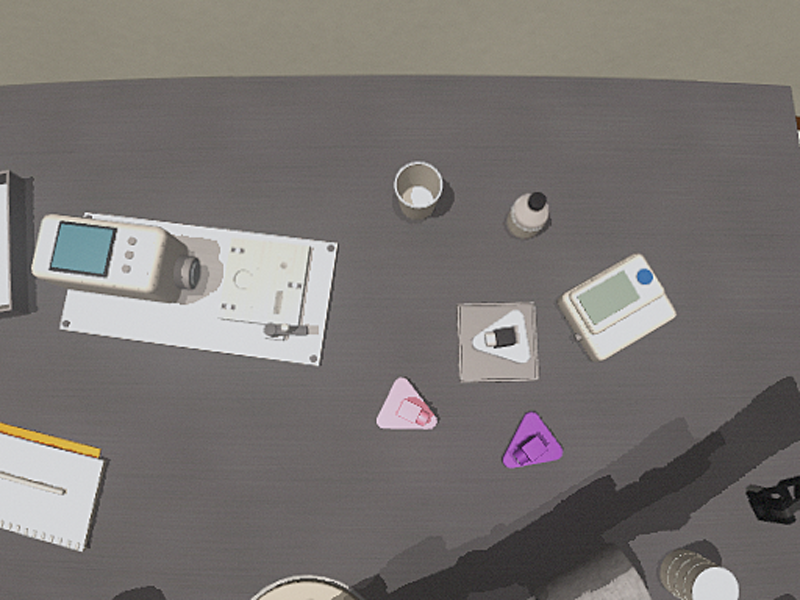

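View pics/scene.png

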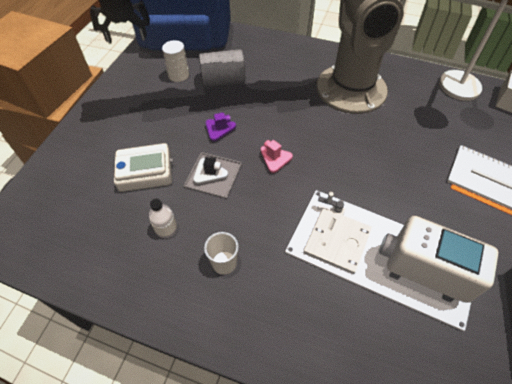

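The top view (800x600 px) shows three candidates: the black block on a white stage in the grey tray at (502,338), a pink one at (405,405) and a purple one at (530,440). The description picks the tray one. The dock's refractor points to image left, the seats are around (262,283), and the keeper is at (290,330), pointing right, so open. Next I'll measure and crop.

```bash
cat > m.py <<'E'
from h import *
z=np.load('top.npz',allow_pickle=True); im,d,c=z['im'],z['d'],z['c'].item()
W=cloud('top',c,d)
hsv=cv2.cvtColor(im,cv2.COLOR_BGR2HSV)
def at(u,v): return W[int(v*.64),int(u*.64)].round(4)
for n,p in dict(block=(502,338),stage=(520,345),tray=(470,370),desk=(450,300),plate=(250,300),base=(320,300),bp=(610,300),cup=(418,190),cap=(537,201)).items(): print(n,at(*p))
# tray region: block top by height, stage by height
Z=W[...,2]
u,v=np.meshgrid(np.arange(512),np.arange(384))
tr=(u>290)&(u<346)&(v>192)&(v<246)
for n,lo,hi in [('blocktop',.066,.08),('stage',.018,.032)]:
    m=tr&(Z>lo)&(Z<hi); P=W[m]; r=cv2.minAreaRect((P[:,:2]*1000).astype(np.float32)); print(n,m.sum(),P.mean(0).round(4),r)
    if n=='stage':
        t=cv2.minEnclosingTriangle((P[:,:2]*1000).astype(np.float32)); print(t[0],t[1].reshape(3,2).round(1))
dk=(u>30)&(u<225)&(v>130)&(v<240)
for n,lo,hi in [('base',.007,.019),('seatplate',.022,.034),('keeper',.042,.06),('pin',.075,.1)]:
    m=dk&(Z>lo)&(Z<hi)
    if n!='base': m&=u>130
    P=W[m]; print(n,m.sum(),P.mean(0).round(4) if len(P) else '',cv2.minAreaRect((P[:,:2]*1000).astype(np.float32)) if len(P) else '')
E
python3 m.py
python3 - <<'E'
import cv2,numpy as np
i=cv2.imread('pics/top.png')
a=cv2.resize(i[185:245,285:355],(560,480),interpolation=cv2.INTER_CUBIC)
cv2.imwrite('pics/crop1.png',a)
E
```

```text
block [ 0.482  -0.2903  0.0682]
stage [ 0.477  -0.3241  0.0231]
tray [ 0.4391 -0.2469  0.0079]
desk [ 0.5494 -0.2188  0.0032]
plate [0.5453 0.0987 0.0236]
base [ 0.5473 -0.0093  0.0131]
bp [ 0.5386 -0.456   0.07  ]
cup [ 0.7365 -0.1666  0.0012]
cap [ 0.6773 -0.3374  0.1244]
blocktop 131 [ 0.4854 -0.2962  0.0683] ((485.77044677734375, -296.13616943359375), (25.68609619140625, 30.44355010986328), 8.068581581115723)
stage 562 [ 0.4861 -0.3057  0.0229] ((478.3787536621094, -306.2618103027344), (76.63356018066406, 92.10261535644531), 33.6157341003418)
5059.015625 [[ 476.8 -234.6]
 [ 540.5 -330.5]
 [ 443.2 -343. ]]
base 6523 [0.5444 0.1733 0.0114] ((571.6576538085938, 192.32798767089844), (436.06536865234375, 201.87548828125), 82.76129150390625)
seatplate 2678 [0.5736 0.0773 0.0273] ((564.926513671875, 79.42935180664062), (128.9117889404297, 155.4579315185547), 83.20600128173828)
keeper 157 [0.4956 0.0374 0.0546] ((496.29034423828125, 36.557003021240234), (66.64322662353516, 19.58168601989746), 88.404296875)
pin 24 [0.4955 0.0303 0.0858] ((495.2013244628906, 30.378740310668945), (9.907817840576172, 9.340696334838867), 88.75029754638672)
```

View pics/crop1.png

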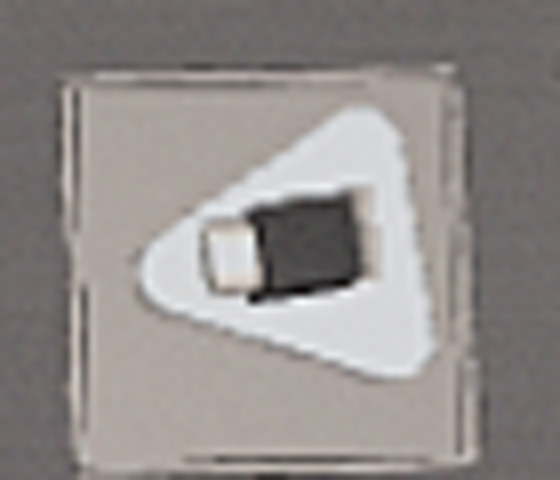

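The crop confirms the choice: a black block with a silver barrel (about (230,255) in the crop) on a white triangle, inside the grey tray. Now I'll plan the grasp yaw and take close wrist looks.

Run:
```python
from h import *
s=env.get_state(); c=calibration('wrist')
M=cv2.Rodrigues(c['rvec'])[0]; C=-M.T@c['tvec']; w,x,y,zz=s['orientation']; T=R.from_quat([x,y,zz,w]).as_matrix()
print('cam in tool',(T.T@(C-s['tcp_pos'])).round(4),'axis in tool',(T.T@M.T[:,2]).round(3), 'x',(T.T@M.T[:,0]).round(3))
for n,xy,yw in [('eye',(.486,-.296),98.3),('dock',(.562,.085),82.8)]:
    for k in (0,180):
        for z in (.1,.2,.3):
            q=kin.inverse_kinematics([*xy,z],down(np.radians(yw+k))); print(n,k,z,None if q is None else np.round(q,2))
```

```text
cam in tool [ 0.0676  0.0007 -0.0699] axis in tool [-0.268 -0.     0.963] x [0.001 1.    0.   ]
eye 0 0.1 [ 0.66  0.59 -0.29  1.94  0.27  0.65  0.35]
eye 0 0.2 [ 0.7   0.45 -0.34  1.89  0.19  0.84  0.41]
eye 0 0.3 [ 0.72  0.33 -0.35  1.8   0.13  1.03  0.46]
eye 180 0.1 [ 0.22  0.6   0.29  1.97 -0.28  0.61 -2.31]
eye 180 0.2 [ 0.21  0.44  0.29  1.92 -0.17  0.81 -2.4 ]
eye 180 0.3 [ 0.23  0.31  0.26  1.83 -0.09  1.01 -2.47]
dock 0 0.1 [ 0.09  0.62 -0.45  1.93  0.41  0.68 -0.74]
dock 0 0.2 [ 0.17  0.48 -0.55  1.88  0.32  0.87 -0.67]
dock 0 0.3 [ 0.22  0.37 -0.6   1.79  0.24  1.06 -0.59]
dock 180 0.1 [ 0.57  0.95 -1.2   1.9   1.04  1.08  1.94]
dock 180 0.2 [ 0.58  0.74 -1.19  1.85  0.78  1.11  2.11]
dock 180 0.3 [ 0.6   0.57 -1.18  1.77  0.57  1.2   2.27]
```

Run:
```python
from h import *
def look(name,xy,z,yw):
    env.reach([*xy,z],down(np.radians(yw))); env.dwell(.2)
    s=env.get_state(); c=calibration('wrist'); im,d=camera('wrist')
    np.savez(name+'.npz',im=im,d=d,c=np.array(c,dtype=object),tcp=s['tcp_pos'],q=s['orientation']); cv2.imwrite(f'pics/{name}.png',im)
    print(name,s['time'],s['tcp_pos'].round(4),s['orientation'].round(4),s['force'].round(2))
look('w_dock',(.562,.085),.223,82.8)
look('w_eye',(.486,-.296),.22,98.3)
a=np.vstack([cv2.imread('pics/w_dock.png')[:,:],cv2.imread('pics/w_eye.png')])
cv2.imwrite('pics/both.png',cv2.resize(a,(400,600),interpolation=cv2.INTER_AREA))
```

```text
w_dock 2.9917 [0.5621 0.0844 0.223 ] [ 1.000e-04  7.504e-01  6.610e-01 -1.000e-04] [0.12 0.12 0.52]
w_eye 4.6833 [ 0.4867 -0.2948  0.2201] [0.000e+00 6.533e-01 7.571e-01 2.000e-04] [ 0.05 -0.03  0.11]
```

View pics/w_dock.png

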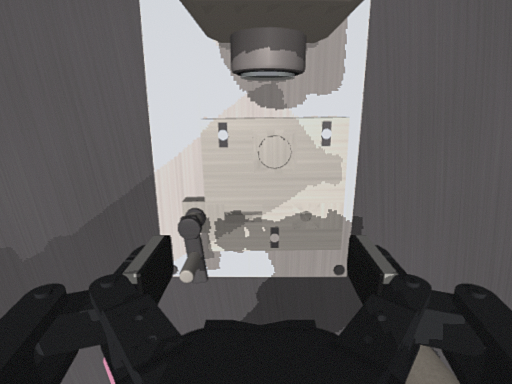

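View pics/w_eye.png

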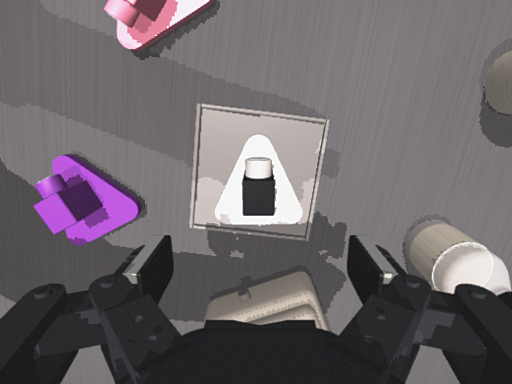

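The dock view shows the plate between (202,118) and (348,118) and down to row 250, the flat pocket at (275,152), a dark groove near (243,215), the cone near (306,215), and the keeper pivot at (192,222). The eye view shows the white triangle with its barrel pointing up the picture and the block at (258,195). Next I'll measure both by casting rays onto known heights.

```bash
cat >> h.py <<'E'
def ray(c,uv,z):
    "pixels -> world points on plane z"
    K=np.array([[c['fx'],0,c['cx']],[0,c['fy'],c['cy']],[0,0,1]])
    p=cv2.undistortPoints(np.asarray(uv,float).reshape(-1,1,2),K,np.array([c['k1'],0,0,0,0.]))[:,0]
    M=cv2.Rodrigues(np.array(c['rvec'],float))[0]; C=-M.T@np.array(c['tvec']).ravel()
    D=np.c_[p,np.ones(len(p))]@M
    return (C+D*((z-C[2])/D[:,2])[:,None])[:,:2]
def proj(c,P):
    K=np.array([[c['fx'],0,c['cx']],[0,c['fy'],c['cy']],[0,0,1]])
    return cv2.projectPoints(np.asarray(P,float),np.array(c['rvec'],float),np.array(c['tvec'],float),K,np.array([c['k1'],0,0,0,0.]))[0][:,0]
def load(n):
    z=np.load(n+'.npz',allow_pickle=True); return z['im'],z['d'],z['c'].item(),z['tcp'] if 'tcp' in z else None
E
python3 - <<'E'
from h import *
im,d,c,t=load('w_eye')
u,v=np.meshgrid(np.arange(512),np.arange(384)); roi=(u>205)&(u<312)&(v>128)&(v<232)
g=im.max(2); W=cloud('wrist',c,d)
m=(roi&(g>205)).astype(np.uint8)
cn=max(cv2.findContours(m,0,2)[0],key=cv2.contourArea)
P=ray(c,cn[:,0],.0245)*1000
tri=cv2.minEnclosingTriangle(P.astype(np.float32))[1].reshape(3,2); print('stage tri',tri.round(1), 'n',len(cn))
i=np.argmin([np.linalg.norm(tri[(k+1)%3]-tri[(k+2)%3]) for k in range(3)])
b=(tri[(i+1)%3]+tri[(i+2)%3])/2; a=tri[i]-b; print('yaw',np.degrees(np.arctan2(a[1],a[0])),'apex-base',np.linalg.norm(a), 'centroid',tri.mean(0))
m=roi&(g<60)&(W[...,2]>.055)
cn=max(cv2.findContours(m.astype(np.uint8),0,2)[0],key=cv2.contourArea)
bt=roi&(g<60); print(bt.sum(),m.sum(),'z',np.nanmedian(W[m][:,2]), np.nanmedian(W[roi&(g>215)][:,2]))
for k in (g<60),:
    x,y,w,h=cv2.boundingRect((roi&k).astype(np.uint8)); print(x,y,w,h)
A=cv2.resize(im[125:235,205:315],(550,550),interpolation=cv2.INTER_CUBIC)
im2=load('w_dock')[0]
B=cv2.resize(im2[105:295,165:365],(600,570),interpolation=cv2.INTER_CUBIC)
B=cv2.createCLAHE(3,(4,4)).apply(cv2.cvtColor(B,cv2.COLOR_BGR2GRAY))
cv2.imwrite('pics/ca.png',A);cv2.imwrite('pics/cb.png',B)
E
```

```text
stage tri [[ 481.5 -243.4]
 [ 543.2 -332.3]
 [ 396.9 -347.6]] n 199
yaw -152.61093 apex-base 129.99019 centroid [ 473.849   -307.77588]
1119 1111 z 0.06815396545689947 0.023260314317294212
243 174 31 41
```

View pics/cb.png

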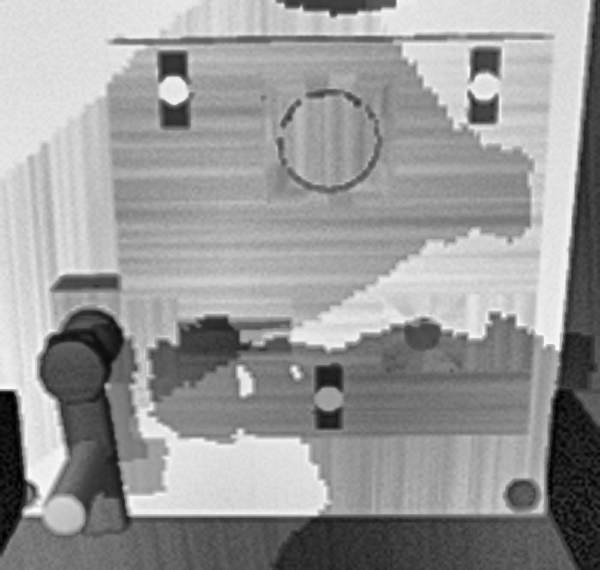

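The enhanced dock crop shows the flat circle at crop (328,140), the cone at (423,333), the groove end near (290,330) and the plate's far edge at row 38. Next I'll fit the eye silhouette and the plate pose.

Run:
```python
from h import *
from scipy.optimize import minimize, least_squares
im,d,c,t=load('w_eye'); print('tcp eye',t)
u,v=np.meshgrid(np.arange(512),np.arange(384)); roi=(u>205)&(u<312)&(v>128)&(v<232)
g=im.max(2).astype(int); Z=cloud('wrist',c,d)[...,2]
white=roi&(g>205)&(v<226); black=roi&(g<60)&(Z>.05)
un=cv2.morphologyEx((white|black).astype(np.uint8),cv2.MORPH_CLOSE,np.ones((5,5)))
bl=black.astype(np.uint8)
S=8
def fill(ms,P): 
    p=cv2.convexHull(proj(c,P).astype(np.float32))[:,0]
    cv2.fillConvexPoly(ms,np.round(((p-[200,120]+.5)*S-.5)*16).astype(np.int32),1,shift=4)
th=np.linspace(0,2*np.pi,40,endpoint=False)
def model(p):
    x,y,a,r=p; Rz=np.array([[np.cos(a),-np.sin(a),0],[np.sin(a),np.cos(a),0],[0,0,1]]); o=np.array([x,y,.05])
    A=np.zeros((120*S,120*S),np.uint8); B=A.copy()
    box=np.array([[i*.015,j*.013,k*.0225] for i in(-1,1) for j in(-1,1) for k in(-1,1)])
    feet=np.array([[-.028,-.03],[-.028,.03],[.034,0]])
    for z in(-.0255,-.0355):pass
    st=np.array([[f[0]+r*np.cos(q),f[1]+r*np.sin(q),z] for f in feet for q in th for z in(-.0255,-.0355)])
    fill(A,st@Rz.T+o); fill(A,box@Rz.T+o); fill(B,box@Rz.T+o)
    return [cv2.resize(m.astype(np.float32),(120,120),interpolation=cv2.INTER_AREA) for m in(A,B)]
U=un[120:240,200:320].astype(float); Bk=bl[120:240,200:320].astype(float)
def cost(p):
    A,B=model([p[0]/1000,p[1]/1000,np.radians(p[2]),p[3]/1000])
    return np.abs(A-U).sum()+np.maximum(Bk-B,0).sum()
# block alone rear corners also matter; union cost first
best=None
for x0 in ([486,-296,98.3,10],[484,-294,98,11]):
    r=minimize(cost,x0,method='Nelder-Mead',options=dict(initial_simplex=np.array([x0]+[np.add(x0,e) for e in ([3,0,0,0],[0,3,0,0],[0,0,3,0],[0,0,0,2])]),maxiter=400,xatol=.02,fatol=.05))
    print(r.x.round(2),r.fun,U.sum())
A,B=model([r.x[0]/1000,r.x[1]/1000,np.radians(r.x[2]),r.x[3]/1000])
print('block only over/under',np.maximum(Bk-B,0).sum(),np.maximum(B-Bk,0).sum())
# block bottom corners rear/side edges
ys,xs=np.nonzero(bl); print('black cols at v=195..210',[ (xs[ys==k].min(),xs[ys==k].max()) for k in (185,195,205,212)],ys.max())
ys,xs=np.nonzero(B[:, :]>.5); ys+=120; xs+=200; print('model        ',[ (xs[ys==k].min(),xs[ys==k].max()) for k in (185,195,205,212)],ys.max())
vis=im[120:240,200:320].copy(); vis=cv2.resize(vis,None,fx=4,fy=4)
for m,col in((A,(0,0,255)),(B,(0,255,0))):
    cn=cv2.findContours(cv2.resize((m>.5).astype(np.uint8),None,fx=4,fy=4,interpolation=0),0,2)[0]; cv2.drawContours(vis,cn,-1,col,1)
# dock
im,d,c,t=load('w_dock'); print('tcp dock',t)
px=lambda *p: np.array(p)/3-1/3+[165,105]
F,Cn=ray(c,[px(328,140),px(423,333)],.028)*1000
E=ray(c,[px(113,40),px(552,37)],.028)*1000
print('flat',F,'cone',Cn,'dist',np.linalg.norm(F-Cn),'expect 68.9')
v_=F-Cn; yaw=np.arctan2(v_[1],v_[0])-np.arctan2(30,62); e=E[1]-E[0]
print('yaw feet',np.degrees(yaw),'yaw edge',np.degrees(np.arctan2(e[1],e[0])+np.pi/2)%360, 'edge len',np.linalg.norm(e))
for y in (yaw,(np.arctan2(e[1],e[0])+np.pi/2)):
    Q=np.array([[np.cos(y),-np.sin(y)],[np.sin(y),np.cos(y)]]); print('centre',F-Q@[34,0],Cn-Q@[-28,-30], 'edge x,y',((E-(F-Q@[34,0]))@Q))
y=yaw; o=(F-Q@[34,0]+Cn-Q@[-28,-30])/2000
pts={'cone':(-28,-30,28),'groove':(-28,30,28),'flat':(34,0,28),'c1':(64,66,28),'c2':(64,-66,28),'c3':(-64,66,28),'c4':(-64,-66,28),'piv':(-28,76,57),'pin':(-56,76,87)}
vd=cv2.resize(im[105:295,165:365],(600,570))
for n,p in pts.items():
    w=np.r_[Q@np.array(p[:2])/1000+o,p[2]/1000]; q=(proj(c,[w])[0]-[165,105]+1/3)*3; cv2.drawMarker(vd,tuple(int(k) for k in q),(0,0,255),0,14,1)
out=np.zeros((570,1080,3),np.uint8); out[:,:600]=vd; out[:480,600:]=vis
cv2.imwrite('pics/fit.png',cv2.resize(out,(800,422)))
```

```text
tcp eye [ 0.48670577 -0.29480733  0.22009849]
[ 485.22 -297.31   98.3    12.33] 1017.21875 6134.0
[ 485.19 -297.3    98.3    12.34] 1016.984375 6134.0
block only over/under 0.0 513.265625
black cols at v=195..210 [(np.int64(243), np.int64(273)), (np.int64(243), np.int64(273)), (np.int64(244), np.int64(273)), (np.int64(243), np.int64(273))] 214
model         [(np.int64(241), np.int64(274)), (np.int64(241), np.int64(274)), (np.int64(241), np.int64(274)), (np.int64(241), np.int64(274))] 218
tcp dock [0.56214102 0.08443377 0.2229951 ]
flat [578.51208322 111.01212605] cone [601.67171311  45.74624952] dist 69.25318113136947 expect 68.9
yaw feet 83.71626370589095 yaw edge 83.22242660132208 edge len 128.60475681981563
centre [574.79070959  77.21639587] [574.91661183  76.86159228] edge x,y [[ 64.48933863  62.7783952 ]
 [ 63.38089723 -65.82158471]]
centre [574.49956321  77.24972562] [575.18578804  77.09103812] edge x,y [[ 63.94712061  63.03885026]
 [ 63.94712061 -65.56590656]]
```

View pics/fit.png

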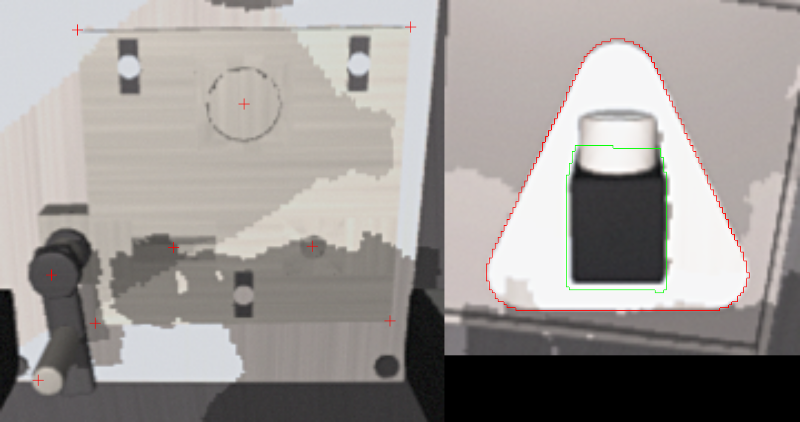

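The plate fit is consistent: cone–flat distance 69.25 against 68.9 mm, and the two yaws are 83.7° and 83.2°. The overlaid stage contour of the eye matches too. I'll grasp, lift and check.

Run:
```python
from h import *
ex,ey,yw=.4853,-.2971,98.3
env.grip(.055,25)
env.reach([ex,ey,.16],down(np.radians(yw)))
env.movel([ex,ey,.106],.06,stop_force=6); print(env.get_state()['tcp_pos'].round(4))
env.grip(0.0,30); s=env.get_state(); print('open',s['opening'],s['force'].round(2),s['time'])
env.movel([ex,ey,.25],.12); env.dwell(.2); s=env.get_state(); print('lift',s['opening'],s['force'].round(2),s['torque'].round(3),s['time'])
env.reach([.5748,.0771,.25],down(np.radians(83.5))); env.movel([.5748,.0771,.15],.1); env.dwell(.2)
s=env.get_state();print(s['tcp_pos'].round(4),s['orientation'].round(4),s['force'].round(2),s['time'])
c=calibration('wrist');im,d=camera('wrist'); np.savez('w_hold.npz',im=im,d=d,c=np.array(c,dtype=object),tcp=s['tcp_pos']); cv2.imwrite('pics/hold.png',im)
```

```text
[ 0.4856 -0.2972  0.1063]
open 0.0254052441370473 [-0.21  0.55  3.11] 6.9
lift 0.025497759344270652 [ 0.26  0.15 -2.61] [ 0.025 -0.003 -0.002] 8.45
[0.5751 0.0771 0.1506] [4.000e-04 7.461e-01 6.658e-01 4.000e-04] [-0.23  0.06 -4.24] 11.2333
```

View pics/hold.png

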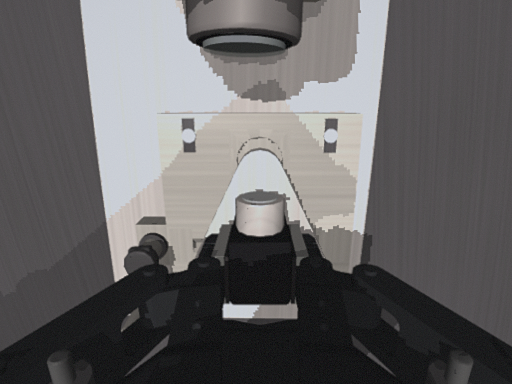

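The eye is held squarely, with the lens up the picture and the stage apex (260,150) over the flat's ring. Now I'll lower it with a light force stop.

Run:
```python
from h import *
env.movel([.5748,.0771,.135],.05); env.dwell(.3); s=env.get_state(); f0=s['force']; print(s['tcp_pos'].round(4),f0.round(2))
h=env.movel([.5748,.0771,.122],.008,stop_force=2.5); s=env.get_state()
print(h,s['tcp_pos'].round(4),(s['force']-f0).round(2),s['torque'].round(3),s['time'])
env.dwell(.3); s=env.get_state(); print(s['tcp_pos'].round(4),(s['force']-f0).round(2),s['torque'].round(3))
```

```text
[0.5749 0.0771 0.1352] [ 0.3   0.56 -2.88]
True [0.5748 0.0771 0.1276] [-0.22 -0.55  7.69] [-0.084 -0.037 -0.002] 13.0
[0.5748 0.0771 0.1275] [-0.5  -0.96  8.75] [-0.08  -0.041  0.028]
```

Contact came at z=0.1275, about 1 mm above the expected home (about 0.1265) and well below riding height (0.1293). So the feet are in their mouths, slightly off centre. I'll ease off and use a gentle admittance search.

```bash
cat > feel.py <<'E'
from h import *
def F(n=6):
    f=[]
    for _ in range(n): env.dwell(.015); f.append(env.get_state()['force'])
    return np.mean(f,0)
def feel(p,f0,Ft=3.,n=25,kz=.00006,kl=.0003,zmin=.1245,ml=.0004):
    ax=np.array([np.cos(np.radians(83.5)),np.sin(np.radians(83.5))]); ay=np.array([-ax[1],ax[0]])
    p=np.array(p,float)
    for i in range(n):
        f=F()-f0; s=env.get_state()
        print(i,(p*1e3).round(2),'z',round(s['tcp_pos'][2]*1e3,2),'Fplate',(f[:2]@ax).round(2),(f[:2]@ay).round(2),'Fz',f[2].round(2),s['torque'].round(3))
        if f[2]>12: p[2]+=.0005
        else: p[2]=max(zmin,p[2]+np.clip(kz*(Ft-f[2]),-.0002,.0002))
        if f[2]>1.2: p[:2]+=np.clip(kl*f[:2],-ml,ml)
        env.movel(p,.005)
    return p
E
python3 - <<'E'
from feel import *
f0=np.array([.1,.3,-2.9])
p=feel([.5748,.0771,.1272],f0,n=16); print(env.get_state()['time'])
E
```

```text
0 [574.8  77.1 127.2] z 127.55 Fplate -0.5 0.34 Fz 8.92 [-0.104 -0.099  0.02 ]
1 [574.68  76.96 127.  ] z 127.57 Fplate -0.29 1.09 Fz 9.25 [-0.117  0.163 -0.082]
2 [574.35  76.91 126.8 ] z 127.54 Fplate -0.77 0.76 Fz 9.97 [-0.164  0.092 -0.05 ]
3 [574.09  76.71 126.6 ] z 127.54 Fplate -0.36 0.5 Fz 10.43 [-0.095  0.089 -0.062]
4 [573.93  76.62 126.4 ] z 127.51 Fplate -0.42 0.77 Fz 11.74 [-0.055  0.096 -0.026]
5 [573.69  76.52 126.2 ] z 127.48 Fplate -0.33 0.99 Fz 12.42 [-0.065  0.078 -0.012]
6 [573.38  76.46 126.7 ] z 127.55 Fplate 0.54 -1.69 Fz 9.22 [ 0.072 -0.531 -0.001]
7 [573.78  76.56 126.5 ] z 127.48 Fplate -0.25 -0.44 Fz 11.75 [-0.003 -0.197 -0.033]
8 [573.9   76.47 126.3 ] z 127.46 Fplate 0.55 0.45 Fz 13.79 [-0.055  0.009 -0.014]
9 [573.79  76.65 126.8 ] z 127.55 Fplate 0.61 -1.28 Fz 9.88 [ 0.002 -0.417  0.018]
10 [574.19  76.79 126.6 ] z 127.49 Fplate -0.36 0.38 Fz 12.78 [-0.089 -0.07  -0.008]
11 [574.06  76.7  127.1 ] z 127.55 Fplate 0.63 -1.37 Fz 8.98 [ 0.047 -0.532  0.029]
12 [574.46  76.84 126.9 ] z 127.54 Fplate -0.17 -0.31 Fz 11.57 [-0.077 -0.224  0.004]
13 [574.55  76.78 126.7 ] z 127.49 Fplate -0.31 0.7 Fz 13.69 [-0.065  0.026  0.002]
14 [574.33  76.71 127.2 ] z 127.54 Fplate 0.78 -1.8 Fz 9.45 [ 0.098 -0.503  0.049]
15 [574.73  76.88 127.  ] z 127.52 Fplate 0.04 0.35 Fz 12.31 [-0.017 -0.184 -0.066]
19.0333
```

My search had the sign of the vertical gain reversed, so it pressed harder instead of easing; the peak was 13.8 N, under the limit. I'll fix that, ease to about 3 N and probe sideways: a captured foot resists, while a sliding one gives only friction.

```bash
sed -i 's/kz\*(Ft-f\[2\])/kz*(f[2]-Ft)/' feel.py
python3 - <<'E'
from feel import *
f0=np.array([.1,.3,-2.9])
ax=np.array([np.cos(np.radians(83.5)),np.sin(np.radians(83.5))]); ay=np.array([-ax[1],ax[0]])
c=np.array([.5747,.0770])
def show(t,p):
    f=F(4)-f0; s=env.get_state(); d=s['tcp_pos'][:2]-c
    print(t,'cmdz',round(p[2]*1e3,2),'act x,y',(d@ax*1e3).round(2),(d@ay*1e3).round(2),'z',(s['tcp_pos'][2]*1e3).round(2),'F',(f[:2]@ax).round(2),(f[:2]@ay).round(2),f[2].round(2),s['torque'].round(2))
    return f
z=.1274
for _ in range(8):
    p=np.r_[c,z]; env.movel(p,.005); f=show('ease',p)
    if 2<f[2]<4.5: break
    z+=np.clip((f[2]-3)*6e-5,-.0003,.0003)
for a,n in((ax,'x'),(ay,'y')):
    for k in (.6,1.2,0,-.6,-1.2,0):
        p=np.r_[c+a*k/1000,z]; env.movel(p,.008); show(f'{n}{k:+}',p)
print(env.get_state()['time'])
E
```

```text
ease cmdz 127.4 act x,y 0.08 -0.2 z 127.56 F 0.37 -1.37 9.17 [ 0.06 -0.43  0.07]
ease cmdz 127.7 act x,y 0.07 -0.2 z 127.67 F 1.18 -2.86 6.19 [ 0.16 -0.83  0.04]
ease cmdz 127.89 act x,y 0.01 -0.08 z 127.74 F 0.9 -4.1 2.72 [ 0.18 -1.05  0.09]
x+0.6 cmdz 127.89 act x,y 0.17 -0.03 z 127.78 F -0.38 -3.78 2.83 [-0.23 -0.97  0.06]
x+1.2 cmdz 127.89 act x,y 0.46 0.04 z 127.79 F -2.28 -3.53 4.31 [-0.82 -0.88 -0.01]
x+0 cmdz 127.89 act x,y 0.22 0.11 z 127.85 F -1.06 -3.29 3.4 [-0.37 -0.94  0.08]
x-0.6 cmdz 127.89 act x,y -0.07 0.17 z 127.88 F 0.89 -3.08 2.93 [ 0.1  -0.83  0.06]
x-1.2 cmdz 127.89 act x,y -0.4 0.16 z 127.98 F 3.47 -1.86 3.13 [ 0.76 -0.69  0.12]
x+0 cmdz 127.89 act x,y -0.16 0.07 z 127.87 F 1.25 -1.73 4.23 [ 0.26 -0.55  0.12]
y+0.6 cmdz 127.89 act x,y -0.16 0.3 z 127.97 F 1.02 -3.84 3.48 [ 0.19 -0.98  0.12]
y+1.2 cmdz 127.89 act x,y -0.15 0.71 z 128.1 F 0.43 -5.15 4.11 [-0.04 -1.37  0.17]
y+0 cmdz 127.89 act x,y -0.06 0.22 z 127.9 F 0.55 -1.88 6.61 [-0.04 -0.64  0.03]
y-0.6 cmdz 127.89 act x,y -0.0 -0.21 z 127.73 F 0.51 -0.65 6.05 [ 0.08 -0.36  0.01]
y-1.2 cmdz 127.89 act x,y 0.06 -0.53 z 127.66 F 0.66 1.25 6.61 [ 0.22  0.25 -0.03]
y+0 cmdz 127.89 act x,y -0.03 -0.21 z 127.76 F 1.35 -2.09 2.02 [ 0.35 -0.51  0.1 ]
23.9833
```

The foot is held both ways in x. In y the low point lies about 0.5 mm to -y, since z keeps falling that way. I'll let the corrected admittance centre it.

Run:
```python
from feel import *
f0=np.array([.1,.3,-2.9])
ax=np.array([np.cos(np.radians(83.5)),np.sin(np.radians(83.5))]); ay=np.array([-ax[1],ax[0]])
c=np.array([.5747,.0770])
p=np.r_[c+ax*.0002-ay*.0009,.1278]; env.movel(p,.008)
p=feel(p,f0,Ft=4.,n=10,kl=.0001,ml=.0003); print(((p[:2]-c)@ax*1e3).round(2),((p[:2]-c)@ay*1e3).round(2)); s=env.get_state(); print(s['time'],s['tcp_pos'],s['orientation'])
for n in('wrist','top','scene'):
    cc=calibration(n);im,d=camera(n); np.savez(n+'_s.npz',im=im,d=d,c=np.array(cc,dtype=object)); cv2.imwrite(f'pics/{n}_s.png',im)
W=cloud('wrist',np.load('wrist_s.npz',allow_pickle=True)['c'].item(),np.load('wrist_s.npz')['d'])
im=cv2.imread('pics/wrist_s.png'); np.set_printoptions(suppress=True)
o=p[:2]; Q=np.c_[ax,ay]
L=(W[...,:2]-o)@Q*1000; Z=W[...,2]*1000
def patch(n,x0,x1,y0,y1,z0,z1):
    m=(L[...,0]>x0)&(L[...,0]<x1)&(L[...,1]>y0)&(L[...,1]<y1)&(Z>z0)&(Z<z1); print(n,m.sum(),np.median(Z[m]).round(2) if m.any() else None)
patch('stage front',30,42,-5,5,30,60)
patch('stage left',-25,-5,18,34,30,60); patch('stage right',-25,-5,-34,-18,30,60)
patch('plate far',45,60,-50,50,15,38); patch('plate right',-50,60,-62,-50,15,38); patch('base',-90,-70,-60,60,0,22)
```

```text
0 [575.62  77.1  127.8 ] z 127.67 Fplate 0.49 1.14 Fz 4.52 [0.149 0.215 0.039]
1 [575.51  77.16 127.83] z 127.68 Fplate 0.05 1.84 Fz 4.26 [0.115 0.32  0.009]
2 [575.33  77.18 127.85] z 127.72 Fplate -0.0 1.36 Fz 3.02 [ 0.041  0.301 -0.011]
3 [575.19  77.2  127.79] z 127.73 Fplate -0.41 0.84 Fz 2.75 [-0.026  0.21  -0.044]
4 [575.1   77.17 127.71] z 127.71 Fplate -1.1 1.2 Fz 2.97 [-0.121  0.156  0.012]
5 [574.97  77.07 127.65] z 127.72 Fplate -0.53 0.58 Fz 3.01 [-0.08   0.033  0.015]
6 [574.91  77.03 127.59] z 127.69 Fplate -0.65 -0.12 Fz 3.2 [-0.115 -0.048 -0.031]
7 [574.91  76.96 127.54] z 127.67 Fplate -0.14 -0.46 Fz 3.84 [-0.159 -0.19   0.022]
8 [574.96  76.94 127.53] z 127.66 Fplate -0.27 -0.1 Fz 4.97 [-0.088 -0.126 -0.073]
9 [574.96  76.91 127.59] z 127.66 Fplate -0.03 -0.25 Fz 4.99 [ 0.046 -0.216  0.01 ]
-0.06 -0.3
27.75 [0.57506638 0.07699038 0.12764889] [-6.37304379e-04  7.46051714e-01  6.65887048e-01 -9.34801168e-04]
stage front 425 44.39
stage left 14 44.2
stage right 19 44.44
plate far 4603 27.96
plate right 2955 27.94
base 1003 11.86
```

The stage top reads 44.4, 44.2 and 44.4 mm at front, left and right, against 44.7 expected if home and 47.5 if riding. The plate reads 27.95. It is captured in x and y with no residual side force, so it is home. I'll unload, release, withdraw and re-check before touching the keeper.

Run:
```python
from feel import *
s=env.get_state(); t=s['tcp_pos'].copy()
env.movel([.57496,.07691,.1279],.005); print((F(4)-[.1,.3,-2.9]).round(2))
env.grip(.045,20); print(env.get_state()['opening'])
env.movel([.57496,.07691,.20],.08); env.movel([.57496,.07691,.2397],.1); env.dwell(.2)
s=env.get_state(); print(s['time'],s['force'].round(2))
cc=calibration('wrist');im,d=camera('wrist'); np.savez('w_rel.npz',im=im,d=d,c=np.array(cc,dtype=object),tcp=s['tcp_pos']); cv2.imwrite('pics/w_rel.png',im)
W=cloud('wrist',cc,d)
ax=np.array([np.cos(np.radians(83.5)),np.sin(np.radians(83.5))]); ay=np.array([-ax[1],ax[0]])
L=(W[...,:2]-[.57505,.077])@np.c_[ax,ay]*1000; Z=W[...,2]*1000
def patch(n,x0,x1,y0,y1,z0,z1):
    m=(L[...,0]>x0)&(L[...,0]<x1)&(L[...,1]>y0)&(L[...,1]<y1)&(Z>z0)&(Z<z1); print(n,m.sum(),np.median(Z[m]).round(2) if m.any() else None)
patch('front',30,42,-5,5,35,60); patch('left',-35,-18,20,38,35,60); patch('right',-35,-18,-38,-20,35,60); patch('plate',45,60,-50,50,15,38); patch('plateR',-50,60,-62,-50,15,38)
m=(Z>80)&(Z<93)&(L[...,1]>55)&(L[...,1]<95)&(L[...,0]<-10)&(L[...,0]>-80); print('pin top',m.sum(),L[m].mean(0).round(1) if m.any() else '')
m=(Z>84)&(Z<100)&(abs(L[...,1])<25)&(abs(L[...,0])<25); print('block',cv2.minAreaRect(L[m].astype(np.float32)),np.median(Z[m]))
```

```text
[1.67 0.46 2.28]
0.045118648043978346
30.3417 [-0.07 -0.26 -0.44]
front 153 44.44
left 317 44.31
right 322 44.48
plate 1713 27.86
plateR 1350 27.85
pin top 85 [-52.9  74.6]
block ((4.94853401184082, 0.5419349670410156), (25.489816665649414, 39.8629150390625), 89.04319763183594) 89.29636519145225
```

View pics/w_rel.png

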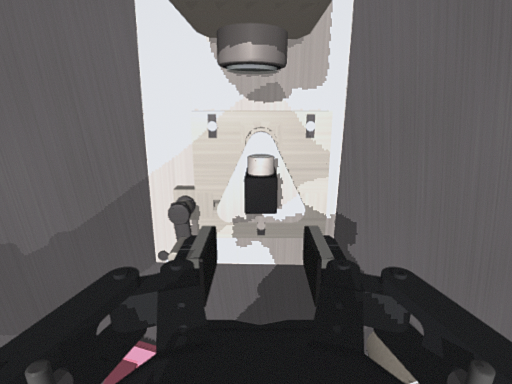

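The picture shows the eye standing level on the plate, block at (260,192), released, with the keeper open at (180,215). All three stage regions read 44.3–44.5. Now I'll swing the keeper with closed fingers.

```bash
cat > k.py <<'E'
from feel import *
A=np.radians(83.5); Q=np.array([[np.cos(A),-np.sin(A)],[np.sin(A),np.cos(A)]]); O=np.array([.57505,.0770])
def w(x,y,z): return np.r_[O+Q@np.array([x,y])/1000,z]
def push(deg):
    t=np.radians(deg); tan=np.array([np.sin(t),-np.cos(t)])
    pin=np.array([-28,76])+28*np.array([-np.cos(t),-np.sin(t)])
    h=6+11*abs(np.sin(t))+14.5*abs(np.cos(t)); 
    return pin-tan*h
E
python3 - <<'E'
from k import *
q=down(A); z=.139
env.movel(w(-56,112,.235),.25); env.grip(0.,20); env.movel(w(-56,112,z),.12,stop_force=8); env.dwell(.15); f0=F(4)
print(env.get_state()['tcp_pos'].round(4),f0.round(2),env.get_state()['opening'])
for a in list(range(0,90,10))+[88]:
    hit=env.movel(w(*push(a),z),.04,stop_force=10); s=env.get_state(); f=(s['force']-f0)[:2]@Q; print(a,hit,f.round(1),(s['force']-f0)[2].round(1),((s['tcp_pos'][:2]-O)@Q*1e3).round(1))
    if hit: break
print(s['time'])
E
```

```text
[0.4578 0.034  0.1396] [-0.06  0.05 -0.29] -2.1237769179564124e-05
0 False [-0.3 -0.2] 1.1 [-56.   96.4]
10 False [ 0.3 -0.1] 1.0 [-59.7  93. ]
20 False [0. 1.] -0.4 [-62.6  88.4]
30 False [-1.   0.8] -0.6 [-64.7  82.4]
40 False [-2.7 -1.3] -0.2 [-65.3  75.6]
50 False [0.1 0.7] 0.7 [-63.8  69.5]
60 False [-0.4  0.3] 0.7 [-61.5  62.5]
70 False [-0.8 -0. ] -0.3 [-57.2  56.2]
80 False [ 0.7 -0.4] 1.1 [-51.3  51.4]
88 False [-0.4 -0. ] -0.7 [-45.8  48.4]
36.0417
```

The pin was touched around 20–40°, and after that the force was near nil (fingers thinner than assumed). I'll press on towards +x until it meets the stop, then look.

Run:
```python
from k import *
z=.139; f0=F(4)
hit=env.movel(w(-30,47,z),.02,stop_force=5); s=env.get_state(); print(hit,((s['tcp_pos'][:2]-O)@Q*1e3).round(1),((s['force']-f0)[:2]@Q).round(1),s['time'])
p=(s['tcp_pos'][:2]-O)@Q*1e3
env.movel(w(p[0]-8,p[1],z),.06); env.movel(w(p[0]-8,p[1],.235),.15); env.movel(w(-15,0,.255),.2); env.dwell(.2)
s=env.get_state(); cc=calibration('wrist');im,d=camera('wrist'); cv2.imwrite('pics/w_k.png',im)
W=cloud('wrist',cc,d); L=(W[...,:2]-O)@Q*1000; Z=W[...,2]*1000
for n,a,b in(('pin top',78,93),('arm',48,58)):
    m=(Z>a)&(Z<b)&(L[...,1]>18)&(L[...,1]<95)&(abs(L[...,0]+40)<40); print(n,m.sum(),L[m].mean(0).round(1) if m.any() else '',cv2.minAreaRect(L[m].astype(np.float32)) if m.any() else '')
print(s['time'])
```

```text
True [-44.3  48.2] [0.4 0.5] 36.4833
pin top 177 [-26.8  47.6] ((-27.41444206237793, 47.894168853759766), (11.229232788085938, 10.955146789550781), 88.9159927368164)
arm 946 [-26.6  54.8] ((-26.682170867919922, 53.13221740722656), (19.906335830688477, 64.94182586669922), 2.3880972862243652)
38.2167
```

View pics/w_k.png

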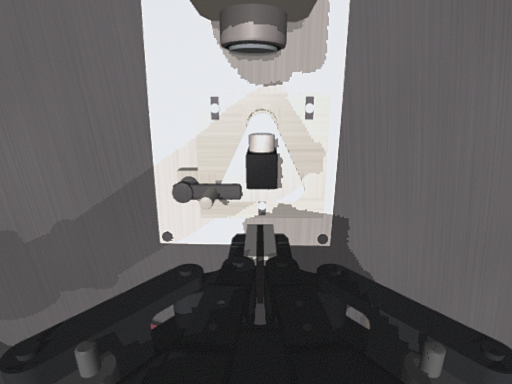

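The keeper lies along -y over the groove foot (arm from (182,190) to (240,190)). The pin is at plate (-27.4, 47.9), where (-28, 48) is shut. I'll make one last height check, then hand in.

Run:
```python
from k import *
W=cloud('wrist'); L=(W[...,:2]-O)@Q*1000; Z=W[...,2]*1000
for n,(x0,x1,y0,y1) in dict(front=(30,42,-5,5),right=(-35,-18,-38,-20),left=(-18,-5,14,26),plate=(45,60,-50,50)).items():
    m=(L[...,0]>x0)&(L[...,0]<x1)&(L[...,1]>y0)&(L[...,1]<y1)&(Z>15)&(Z<47); print(n,m.sum(),np.median(Z[m]).round(2))
print(env.get_state()['time']); job.job_done()
```

```text
front 130 44.3
right 311 44.51
left 131 44.38
plate 1657 28.06
38.3167
the job is handed in; nothing more can be done
```

The test eye is on the dock's seat plate with its lens towards the refractor, the keeper is shut over it, and the job was handed in at 38.3 s of 72. No verdict was reported.

**Last checks:**
- **Seating:** the stage top reads 44.3, 44.4 and 44.5 mm at the front, left and right. Fully home is 44.7 mm and riding on the face is 47.5 mm, so all three feet read as home and level.
- **Keeper:** the pin is about 0.6 mm from its shut position, and the arm points along the plate's -y over the groove foot.
- **Gripper and bystanders:** the gripper is clear of everything. No move went near the bystanders, though I did not re-measure their positions.

**What did not go as planned:**
- **Feeling for the seats:** my first feeling loop had its vertical sign reversed and pressed harder instead of easing. The most the force readings showed was about 13.8 N, under the 20 N limit, before I corrected it. At the corrected home position the feet carried 3–5 N.
- **Height at contact:** the tool was about 1 mm higher at home than I had predicted. I take this as an offset in how the block sat in the grip, because the camera heights agree with fully home.
- **Keeper stop:** the final push stopped on a force trigger, but the reading straight afterwards showed almost no force. The shut keeper therefore rests on the camera measurement, not on having felt the stop.

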